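# Third hand for the kneeler's tool bracket

### The job

First twist the winged cap of the screw tub anticlockwise until it comes up against its stop, so I can get at the screws. Then pick up the aluminium tool bracket by its stem, lift it clear of the shelf and press its face flush and centred against the sprung black plate on the kneeler frame with a steady push of about 10 newtons, never ramming the plate to the end of its travel and leaving the pots, dish, dibber and bucket where they are. Keep it there for at least three seconds and finish still gripping and pushing: I put the screws in while you hold, so do not let go.

Things in the scene. Friction and masses are not known exactly. Their poses are not given: they have to be found in the camera images.
- frame: Yellow plastic kneeler pad frame, fixed to the shelf, lying level on four 50 mm rubber feet: a rectangular frame of bars, 220 (its x) x 360 (its y) mm, bars from 45 to 95 mm above the shelf. Origin on the shelf under its middle; its x axis points away from the robot side, so its near side (-x) carries the sprung black plate; its yaw varies.
- plate (a joint): Travel (m) of the sprung black plate on the frame's near side: 0 at rest, growing as it is pushed along the frame's +x, end stop at 0.030. Spring 700 N per m (10 N at 0.0143). The plate is 160 wide x 44 tall x 8 mm thick, upright, bottom edge 48 mm above the shelf; at rest its front stands 40 mm before the frame's near bar.
- plate_face (a point): Centre of the black plate's front (near) face, 70 mm above the shelf; moves with the plate. Its x axis is the push direction (into the plate, level), y along the plate, z up.
- bracket: Loose aluminium bracket, 0.15 to 0.31 kg, T-shaped from above, standing on the shelf: face plate 160 wide (its y) x 44 tall x 8 mm thick, front at x = +43 mm facing +x (roughly away from the robot); behind it a solid stem 16 wide (y) x 36 tall, from x = -32 to +35 mm. Origin on the underside, under the middle of the stem, where to grip it across its y; z up.
- bracket_face (a point): Centre of the bracket's front face: 43 mm ahead (+x) and 22 mm above the bracket's origin; axes as the bracket's.
- tub: White plastic screw tub fixed to the shelf by a steel strap under it, 68 mm diameter, 70 mm tall, with the captive grey cap on top. Origin at the centre of its underside. It may be left or right of the middle, the bracket being on the other side.
- cap (a joint): Turn (rad) of the captive cap on the tub's vertical axis: 0 closed (starts at 0 to 0.15), growing anticlockwise seen from above, stop at 1.3 (fully undone). It does not lift off. Friction about 0.12 N m, stays where it is left.
- cap_grip (a point): Point on the cap's axis, 103 mm above the shelf, in the middle of the cap's upright grip wing: a bar 52 long (this point's x axis) x 14 wide (its y) x 26 mm tall, from 88 to 114 mm above the shelf, on a 62 mm diameter cap whose flat top is at 88 mm. Turns with the cap.
- pots: Bystander: stack of black nursery pots, 114 mm diameter, 148 mm tall, origin at the centre of the underside.
- dish: Bystander: terracotta ceramic seedling dish, 120 mm diameter, 35 mm tall, origin at the centre of the underside.
- dibber: Bystander: aluminium dibber lying on the shelf along its x axis, 24 mm high, with a 90 mm wooden cross handle; 217 mm long from x = -90 (handle) to +127 mm (tip); origin on the shelf.
- bucket: Bystander: small steel bucket, 140 mm rim diameter, 125 mm tall, with swinging handle; origin at the centre of the underside.
Not all that is in view belongs to the job. Leave any pink or purple look-alike of the bracket alone. Of the things like the tub, leave any that is purple; of the rest the smaller one is meant.

How it is judged:
On the way, in this order (a step that is already met when the one before it is completed fails the run):
1. the tub's cap is turned anticlockwise to its stop (beyond 1.0 rad) (value of joint cap above 1 rad), for 0.2 s.
2. the bracket is gripped and lifted clear of the shelf (height (world z) of bracket above 0.025 m and contact force between the fingers and bracket above 2 N), for 0.2 s.
3. the bracket's face is pressed flush and centred on the sprung plate with 5 to 16 N for 3 s (contact force between bracket and frame between 5 and 16 N and value of joint plate between 0.006 and 0.024 m and y of bracket_face in the frame of plate_face between -0.01 and 0.01 m and z of bracket_face in the frame of plate_face between -0.01 and 0.01 m and angle between the x axis of bracket and the x axis of plate_face, either way round below 0.12 rad and angle between bracket's own z axis and vertical below 0.12 rad and contact force between the fingers and bracket above 2 N), for 3 s.
At the end, for the whole second after the job is handed in: The robot still grips the bracket, off the shelf, and presses its face against the sprung plate with 5 to 16 N (plate travel 6 to 24 mm), face centres within 10 mm sideways and in height, square and upright within 0.12 rad; the cap still stands beyond 1.0 rad (all of step 3 and value of joint cap above 1 rad and height (world z) of bracket above 0.025 m); the arm keeps its last pose, push and grip.
It fails at once if the sprung plate is rammed to the end of its travel (value of joint plate above 0.0285 m).
It fails at once if a bystander (pots, dish, dibber, bucket) is moved more than 30 mm (distance of any of pots, dish, dibber, bucket from where it was at the start of the episode above 0.03 m).
It also fails if it takes over 64 s, if anything falls off the work surface, if the arm or the gripper's body presses on something with over 40 N, if the wrist force passes 120 N, or if a joint passes its speed limit or range.

### The arm

A 7-joint arm with a two-finger parallel gripper is mounted at the origin on the work surface. World frame = base frame: x ahead of the robot, y to its left, z up, the work surface at z = 0. Lengths are in m, angles in rad, forces in N, time in s.
With the tool pointing down it reaches from about 0.4 to 0.85 m from the base axis. Payload 10.4 kg.
Tool frame: the origin (TCP) lies midway between the tips of the shut fingers; the grasp point (between the pads) lies 19 mm behind it; z points along the fingers, y is the line along which they close (so a half turn about z gives the same grasp; the last joint's range is limited). The gripper opens to 85 mm and grips with 20 to 120 N. Pads are 22 mm wide; open, the fingers measure 114 mm over their backs; the gripper's body (76 mm by 85 mm) begins 54 mm behind the grasp point. The pads swing forward as they close: fully open they stand 13 mm farther back than shut.
Start: joints at [1.193, 0.332, -0.065, 1.46, 0.022, 1.35, -0.088], TCP at [0.217, -0.586, 0.231] pointing down, gripper open.
Joint ranges: [-2.6, 2.6], [-0.5, 2.12], [-1.47, 1.34], [0.16, 2.42], [-1.27, 4.41], [0.06, 2.06], [-2.6, 2.6]. Speed limits (rad/s): [2.22, 2.22, 2.79, 2.79, 3.14, 3.14, 3.14].

### API

Orientations are given as a unit quaternion [x, y, z, w].
In Python, from workcell import monitor, eyes, manip gives the robot as it stands.
- The arm moves only by the tool send_rows, never from a script. Its arguments are lists of equal length, an entry for each row: "offset": the shift along the tool's x, y, z in mm, a list of three; "roll": the turn about the tool's z in rad. In form: {"offset": [[tx, ty, tz], ...], "roll": [roll, ...]}. A call has exactly 5 rows; each row is the pose to reach, as a shift and turn from the pose commanded when the call began, along the tool's axes at that moment; what a row does not reach only later rows make up. A row lasts 1/12 s, in which the tool goes at most 41.7 mm and 7.16 degrees, less where a joint would pass 70% of its speed; a pose out of reach is approached as far as the arm can. A call with a gripper value outside its range is refused whole. "jaw" is the opening, from 0 (shut) to 1 (fully open), set as the call begins (left out, the last holds). The fingers move at their own pace and stop on an object; "newtons" is the grip in N (left out, the last holds). Time passes only in rows, so rows that repeat a pose let the fingers close, or fill a call up. It gives the time, the measured TCP pose, the force and the opening at its end, in the units of the state.
- monitor.get_obs(): the state, without advancing time (a new reading comes with each control period).
- eyes.camera(name): name is "side" or "top"; returns (picture, depth): 480x640x3 uint8, blue, green, red; 480x640 float32, m along the optical axis (not along the pixel's ray), 0 where there is no reading.
- eyes.camera_params(name): a dict with "fovy" (degrees; the focal length in pixels is half the picture's height over the tangent of half this angle, whatever the lens; pixels are square), "cx", "cy" (the principal point, pixels), "k1" (the pictures are not rectified: a ray, as slopes to the right and down, at radius r is drawn at 1 + k1 r^2 times it, then the intrinsics apply), "R" (3x3) and "t" (3): a world point X has camera coordinates R X + t. Camera axes: x right, y down, z forward; pixel columns grow to the right and rows downward; lengths in m; the calibration is good to about 2 mm. A picture is of the moment at which its call begins. camera_params takes no time and is no camera call.
- manip.hand_in(): hands the job in, once; it reports no verdict.
The state is a dict: "clock": time; "joint_pos": joint angles; "joint_velocities": joint speeds; "tau": joint torques, N m; "position": TCP position; "ee_rot": TCP orientation; "ft_force": force on the tool from outside, world axes, zero at the start; "torque": the same for the moment, N m; "grip_width": opening from 0.0 (shut) to 1.0 (fully open).
Only numpy, scipy, OpenCV 4.12 (cv2) and the standard library are available. Lean on these libraries where they do the work, as an engineer would, in place of code of your own. Each camera call takes 0.05 s, during which the arm holds its last target. There are 200 camera calls.

## Working session

There is one attempt and no reset: what is moved stays moved. The work goes in short steps, Python scripts to look and compute and a tool call to move; the robot and the scene stay as the last step left them, time stands still between calls to the robot, and variables do not carry over. Pictures are saved under pics/ and viewed, on a budget of 10 in all, crops included, one or two more only if the job needs it, and the job is handed in when it is done.

Besides the shell and the picture viewer there is one more tool, called after "Request:" by a JSON object that holds its "api" and its "payload", one argument or row to a line. send_rows: Moves the arm, as the interface text tells. Its arguments: {"type":"object","properties":{"offset":{"type":"array"},"roll":{"type":"array"},"jaw":{"type":"number"},"newtons":{"type":"number"}},"required":["offset","roll"]}

```bash
mkdir -p pics; ls
python3 - <<'E'
from workcell import monitor, eyes, manip
import cv2, numpy as np
print(monitor.get_obs())
for n in ("top","side"):
    p,d=eyes.camera(n); cv2.imwrite(f"pics/{n}0.png",p); np.save(f"{n}0.npy",d); print(n,eyes.camera_params(n))
E
```

```text
pics
{'clock': 0.0, 'joint_pos': array([ 1.19338885,  0.33286513, -0.06468823,  1.46095634,  0.02159911,
        1.34992012, -0.08851813]), 'joint_velocities': array([ 0.00054158, -0.00028451, -0.00109191, -0.00014866,  0.00188377,
       -0.00117433, -0.00213735]), 'tau': array([-1.01534356e-04, -6.25447297e+01,  4.89435357e-02, -3.91612816e+01,
        1.61904161e-02,  9.91244480e-03, -4.53459734e-05]), 'position': array([ 0.21698349, -0.5857105 ,  0.23051295]), 'ee_rot': array([ 9.84305643e-01,  1.76470602e-01, -1.63611462e-04, -7.08111101e-04]), 'ft_force': array([-0.03406862, -0.2057325 ,  0.16830326]), 'torque': array([ 0.02715619,  0.03541132, -0.05581528]), 'grip_width': 0.9981030726267314}
top {'fovy': 43.8121169815398, 'cx': 331.881510668985, 'cy': 238.7278119034174, 'k1': 0.0573742669335496, 'R': array([[ 0.02230259, -0.99971492,  0.00852536],
       [-0.9989548 , -0.02262433, -0.03971715],
       [ 0.03989871, -0.00763065, -0.99917459]]), 't': array([-0.02756777,  0.54952579,  1.61904051])}
side {'fovy': 42.730256312800634, 'cx': 328.7515279154975, 'cy': 235.57349716330387, 'k1': -0.04088604900782109, 'R': array([[-0.94937749, -0.31410499,  0.00452137],
       [-0.1648708 ,  0.48596489, -0.85828652],
       [ 0.26739485, -0.81558334, -0.51315087]]), 't': array([0.53402796, 0.1895276 , 1.43868684])}
```

View pics/top0.png

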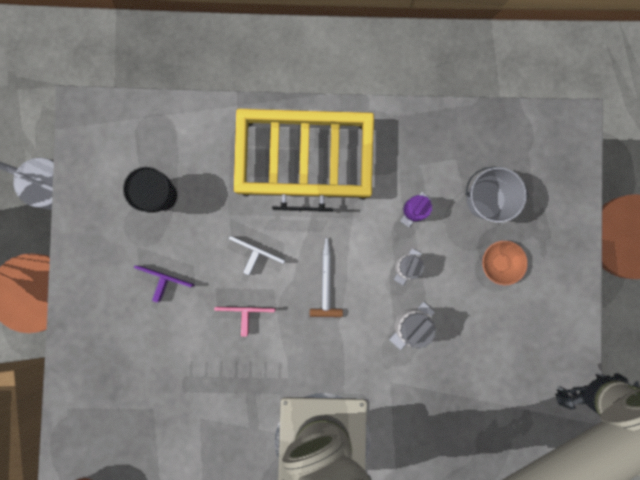

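View pics/side0.png

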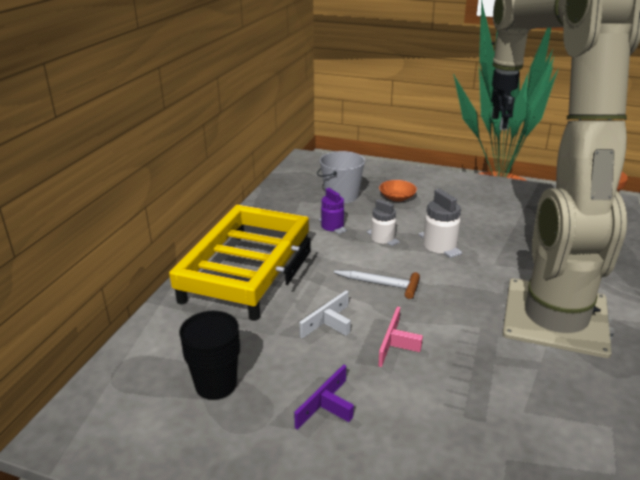

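The top view shows the silver bracket at about (258,252) and the small white tub at (410,266). The black plate is at (303,208) on the yellow frame, and the dibber lies at (326,275). The purple and pink items and the larger tub at (415,327) are decoys.

```bash
cat > h.py <<'E'
from workcell import monitor, eyes, manip
import cv2, numpy as np
def cam(n):
    c=eyes.camera_params(n); f=240/np.tan(np.radians(c["fovy"]/2))
    return c,f
def slopes(n,uv):
    c,f=cam(n); K=np.array([[f,0,c["cx"]],[0,f,c["cy"]],[0,0,1.]])
    return cv2.undistortPoints(np.asarray(uv,float).reshape(-1,1,2),K,np.array([c["k1"],0,0,0.]),None,None).reshape(-1,2)
def onplane(n,uv,z):
    c,_=cam(n); s=slopes(n,uv); d=np.c_[s,np.ones(len(s))]@c["R"]; o=-c["R"].T@c["t"]
    return o+d*((z-o[2])/d[:,2])[:,None]
def cloud(n,depth):
    c,_=cam(n); v,u=np.mgrid[0:480,0:640]; s=slopes(n,np.c_[u.ravel(),v.ravel()])
    return ((np.c_[s,np.ones(len(s))]*depth.reshape(-1,1)-c["t"])@c["R"]).reshape(480,640,3)
def rect(P):
    (c,wh,a)=cv2.minAreaRect(P[:,:2].astype(np.float32)*1000); return np.round(c,1),np.round(wh,1),round(a,1)
E
python3 - <<'E'
from h import *
p=cv2.imread("pics/top0.png"); d=np.load("top0.npy"); X=cloud("top",d); h=cv2.cvtColor(p,cv2.COLOR_BGR2HSV)
Z=X[...,2]
def reg(u0,u1,v0,v1): m=np.zeros((480,640),bool); m[v0:v1,u0:u1]=1; return m
sh=X[reg(200,240,340,360)]; print("shelf z",sh[:,2].mean(),sh[:,2].std())
R=reg(222,300,228,282)
for lo,hi in ((.02,.06),(.04,.06),(.028,.04)):
    m=R&(Z>lo)&(Z<hi); P=X[m]; print("bracket",lo,m.sum(),rect(P) if m.sum()>3 else "", np.median(P[:,2]) if m.sum() else "")
# colour mask
m=R&(p.min(2)>150); v,u=np.nonzero(m); P=onplane("top",np.c_[u,v],.042); print("bright",m.sum(),rect(P))
T=reg(385,435,240,290)
for lo,hi in ((.096,.13),(.06,.096)):
    m=T&(Z>lo)&(Z<hi); P=X[m]; print("tub",m.sum(),rect(P),np.median(P[:,2]),P.mean(0))
y=(h[...,0]>18)&(h[...,0]<35)&(h[...,1]>150)&reg(220,390,95,205)
P=X[y&(Z>.08)&(Z<.11)]; print("frame",rect(P),np.median(P[:,2]))
k=reg(265,340,200,216)&(p.max(2)<60); P=X[k&(Z>.06)]; print("plate",len(P),rect(P),np.median(P[:,2]))
for n,(a,b,c2,d2) in dict(pots=(120,180,160,215),dish=(480,530,238,288),bucket=(463,530,163,225),dib=(305,348,232,322),bigtub=(390,440,300,350),purp=(400,435,190,230)).items():
    P=X[reg(a,b,c2,d2)&(Z>.012)]; print(n,rect(P),P[:,2].max())
def big(a,b,c2,d2): return cv2.resize(p[c2:d2,a:b],None,fx=5,fy=5,interpolation=cv2.INTER_CUBIC)
A=big(220,300,200,290);B=big(380,440,200,290);cv2.imwrite("pics/crop.png",np.hstack([A,B]))
E
```

```text
shelf z 0.007989195064721174 0.1157291813984923
bracket 0.02 355 (array([485.4, 199. ]), array([157.2,  74.7]), 66.8) 0.039744698790096185
bracket 0.04 171 (array([485.9, 199.3]), array([156.3,  74. ]), 66.8) 0.04365463902662735
bracket 0.028 169 (array([485.3, 198.7]), array([156.3,  74.7]), 66.8) 0.035782364137471406
bright 1702 (array([502.4, 174.7]), array([141.5, 205.6]), 1.2)
tub 132 (array([ 476. , -229.5]), array([36.4, 51.6]), 64.0) 0.11325215440175265 [ 0.47916216 -0.22033923  0.11260611]
tub 409 (array([ 480.6, -221.5]), array([63.3, 67.8]), 1.4) 0.08720387867944297 [ 0.48086726 -0.2191291   0.08496648]
frame (array([769.6,  63.5]), array([352.3, 216.9]), 89.7) 0.09510976541410036
plate 158 (array([592.7,  30.4]), array([198.5, 106.8]), 45.4) 0.09092002451759272
pots (array([563.9, 263.8]), array([533. , 158.1]), 57.0) 1.6397647605739758
dish (array([ 489.2, -271.1]), array([115.3, 536.7]), 1.8) 1.6397647605739758
bucket (array([ 628., -260.]), array([150.9, 568.9]), 14.2) 1.6397647605739758
dib (array([445.7,  -0.5]), array([211.6,  89.4]), 1.1) 1.6397647605739758
bigtub (array([ 363.2, -130.2]), array([325.2, 136. ]), 69.0) 1.6397647605739758
purp (array([ 583.3, -129.8]), array([ 67.9, 314. ]), 25.5) 1.6397647605739758
```

View pics/crop.png

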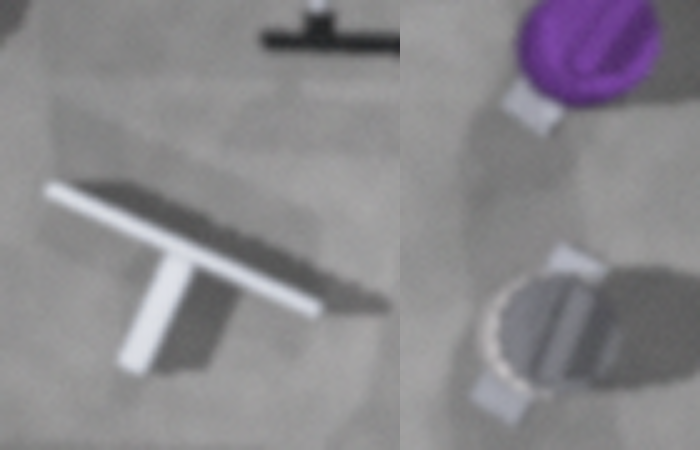

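Run:
```python
from h import *
p,_=eyes.camera("top"); ds=[np.load("top0.npy")]+[eyes.camera("top")[1] for _ in range(4)]
D=np.stack(ds); D[D==0]=np.nan; d=np.nanmedian(D,0); X=cloud("top",d); Z=X[...,2]; h=cv2.cvtColor(p,cv2.COLOR_BGR2HSV)
def reg(u0,u1,v0,v1): m=np.zeros((480,640),bool); m[v0:v1,u0:u1]=1; return m
def pca(P):
    P=P[:,:2]*1000; w,V=np.linalg.eigh(np.cov(P.T)); a=V[:,1]; q=(P-P.mean(0))@V
    return P.mean(0).round(1),"dir deg",round(np.degrees(np.arctan2(a[1],a[0])),1),"ext",np.ptp(q,axis=0).round(1),len(P),"mid",(P.mean(0)+V@((q.max(0)+q.min(0))/2)).round(1)
R=reg(222,300,228,282)
print("face",pca(X[R&(Z>.041)&(Z<.05)])); print("stem",pca(X[R&(Z>.031)&(Z<.039)])); print("br",rect(X[R&(Z>.028)&(Z<.05)]))
T=reg(385,435,240,290)
print("wing",pca(X[T&(Z>.108)&(Z<.12)])); print("cap",rect(X[T&(Z>.083)&(Z<.12)]),cv2.minEnclosingCircle((X[T&(Z>.084)&(Z<.12)][:,:2]*1000).astype(np.float32)))
y=(h[...,0]>18)&(h[...,0]<35)&(h[...,1]>130)&reg(220,390,95,205)
P=X[y&(Z>.088)&(Z<.102)]; print("frame",rect(P),np.median(P[:,2]))
P=X[reg(265,345,200,216)&(Z>.084)&(Z<.1)]; print("plate",pca(P),np.median(P[:,2]))
for n,r in dict(pots=(120,180,160,215),dish=(480,530,238,288),bucket=(463,530,163,225),dib=(305,348,232,322),big=(390,440,300,350),purp=(400,435,190,230)).items():
    P=X[reg(*r)&(Z>.012)&(Z<.3)]; print(n,rect(P),P[:,2].max())
```

```text
face (array([516.3, 186.6]), 'dir deg', np.float64(66.8), 'ext', array([  8. , 157.2]), 169, 'mid', array([516.4, 186.7]))
stem (array([483.1, 200.1]), 'dir deg', np.float64(152.4), 'ext', array([156.2,  78.6]), 146, 'mid', array([488.1, 200.2]))
br (array([485.6, 199.5]), array([157.9,  74.7]), 66.8)
wing (array([ 480.1, -221.2]), 'dir deg', np.float64(159.2), 'ext', array([14.4, 51.5]), 114, 'mid', array([ 480.1, -221.6]))
cap (array([ 480.8, -223.1]), array([62.3, 65. ]), 1.3) ((479.2605285644531, -222.28076171875), 33.821800231933594)
frame (array([770.5,  64.2]), array([356.4, 218.4]), 89.9) 0.09522944472413061
plate (array([625.6,  64.4]), 'dir deg', np.float64(89.7), 'ext', array([  8.6, 158.9]), 204, 'mid', array([625.9,  66.2])) 0.09199462188400558
pots (array([658. , 451.3]), array([110.4, 113.2]), 1.1) 0.15234270781948248
dish (array([ 496.7, -477.7]), array([116.5, 116.8]), 40.7) 0.04336215954855774
bucket (array([ 671.5, -429.7]), array([148.3, 139.8]), 52.2) 0.12994255517451278
dib (array([4.458e+02, 1.000e-01]), array([211.5,  89.3]), 1.5) 0.028674574710344753
big (array([ 319.3, -235.8]), array([ 94.1, 114.5]), 19.6) 0.1637577648043849
purp (array([ 635.7, -240.4]), array([68.6, 65.3]), 84.3) 0.11972322280638939
```

Create go.py:
```python
# usage: go.py x y z(mm) yaw(rad): offset in tool axes and roll to get there
from h import *; import sys
from scipy.spatial.transform import Rotation as Ro
o=monitor.get_obs(); R=Ro.from_quat(o["ee_rot"]).as_matrix(); yaw=np.arctan2(R[1,0],R[0,0])
t=np.array(sys.argv[1:4],float); w=float(sys.argv[4])
e=t-o["position"]*1000; r=-(w-yaw+np.pi)%(2*np.pi)
r=-((w-yaw+np.pi)%(2*np.pi)-np.pi)
print("t",round(o["clock"],2),"pos",(o["position"]*1000).round(1),"yaw",round(yaw,3),"tilt",np.degrees(np.arccos(-R[2,2])).round(2),"F",o["ft_force"].round(1),"T",o["torque"].round(2),"grip",round(o["grip_width"],3),"q",o["joint_pos"].round(2))
print("offset",(R.T@e).round(1),"roll",round(r,3))
```

```text
(no output)
```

Request:
{"api": "send_rows", "payload": {
  "offset": [
    [33, -22, 0],
    [66, -44, 0],
    [99, -66, 0],
    [132, -88, 0],
    [165, -110, 0]
  ],
  "roll": [0.12, 0.24, 0.36, 0.48, 0.6],
  "jaw": 0.6,
  "newtons": 60
}}

```text
clock: 0.77
position: [0.3328, -0.4264, 0.2315]
ee_rot: [0.993, -0.121, 0.0, 0.0]
ft_force: [0.5, 0.2, -0.2]
grip_width: 0.599
```

```bash
python3 go.py 480 -221.4 180 -0.363
```

```text
t 0.77 pos [ 332.8 -426.4  231.5] yaw -0.242 tilt 0.03 F [ 0.5  0.2 -0.2] T [-0.01 -0.02 -0.01] grip 0.599 q [ 0.94  0.15 -0.12  1.68  0.02  1.31 -1.  ]
offset [  93.8 -234.3   51.4] roll 0.121
```

Request:
{"api": "send_rows", "payload": {
  "offset": [
    [14, -35, 5],
    [28, -70, 10],
    [42, -105, 15],
    [56, -140, 20],
    [70, -175, 25]
  ],
  "roll": [0.03, 0.06, 0.09, 0.12, 0.12]
}}

```text
clock: 1.18
position: [0.4417, -0.2727, 0.2064]
ee_rot: [0.984, -0.178, 0.0, 0.0]
ft_force: [0.7, -1.0, 0.3]
grip_width: 0.6
```

```bash
python3 go.py 480 -221.4 140 -0.363
```

```text
t 1.18 pos [ 441.7 -272.7  206.4] yaw -0.358 tilt 0.04 F [ 0.7 -1.   0.3] T [-0.06 -0.05  0.01] grip 0.6 q [ 0.72  0.13 -0.27  1.76  0.04  1.25 -1.49]
offset [ 17.8 -61.5  66.4] roll 0.005
```

Request:
{"api": "send_rows", "payload": {
  "offset": [
    [6, -20, 15],
    [12, -40, 30],
    [18, -61, 45],
    [18, -61, 60],
    [18, -61, 60]
  ],
  "roll": [0.0, 0.0, 0.0, 0.0, 0.0]
}}

```text
clock: 1.6
position: [0.4782, -0.2216, 0.1436]
ee_rot: [0.984, -0.176, -0.002, -0.001]
ft_force: [-0.5, 0.1, 0.2]
grip_width: 0.602
```

```bash
python3 go.py 480 -221.4 95 -0.363
python3 - <<'E'
from h import *
p,_=eyes.camera("side"); cv2.imwrite("pics/side1.png",cv2.resize(p[100:300,280:520],None,fx=3,fy=3))
E
```

```text
t 1.6 pos [ 478.2 -221.6  143.6] yaw -0.353 tilt 0.24 F [-0.5  0.1  0.2] T [-0.04  0.04 -0.08] grip 0.602 q [ 0.63  0.21 -0.32  1.81  0.07  1.13 -1.63]
offset [ 1.8 -0.8 48.6] roll 0.01
```

View pics/side1.png

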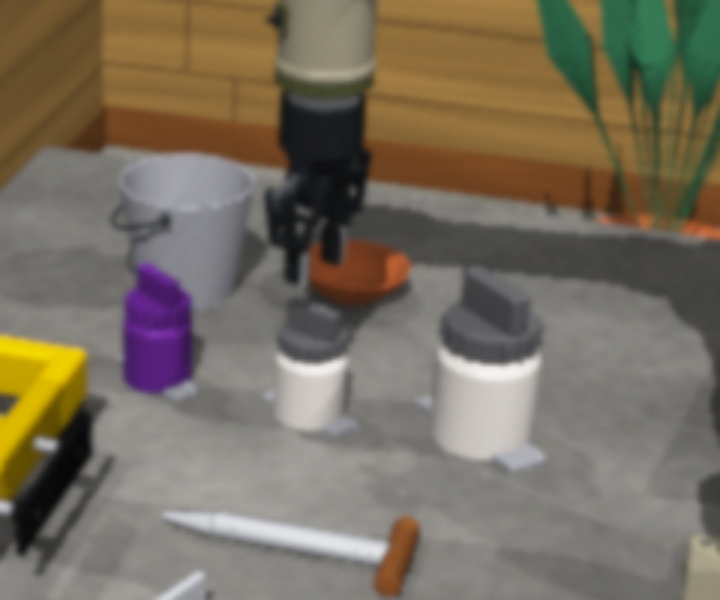

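The gripper, at about (315,240) in the crop, is open and hangs straight above the small tub's wing at (312,315). I'll descend and close.

Request:
{"api": "send_rows", "payload": {
  "offset": [
    [2, -1, 12],
    [2, -1, 24],
    [2, -1, 36],
    [2, -1, 48],
    [2, -1, 50]
  ],
  "roll": [0.0, 0.0, 0.0, 0.0, 0.0]
}}

```text
clock: 2.07
position: [0.4798, -0.223, 0.0937]
ee_rot: [0.984, -0.177, -0.002, -0.0]
ft_force: [-1.0, -0.6, -0.6]
grip_width: 0.603
```

Request:
{"api": "send_rows", "payload": {
  "offset": [
    [0, 0, 0],
    [0, 0, 0],
    [0, 0, 0],
    [0, 0, 0],
    [0, 0, 0]
  ],
  "roll": [0, 0, 0, 0, 0],
  "jaw": 0,
  "newtons": 50
}}

```text
clock: 2.48
position: [0.4817, -0.2235, 0.0971]
ee_rot: [0.984, -0.177, 0.001, 0.0]
ft_force: [-1.0, -0.5, 4.0]
grip_width: 0.148
```

```bash
python3 go.py 480 -221.4 95 -0.363
```

```text
t 2.48 pos [ 481.7 -223.5   97.1] yaw -0.356 tilt 0.07 F [-1.  -0.5  4. ] T [-0.    0.26 -0.13] grip 0.148 q [ 0.63  0.27 -0.32  1.85  0.1   1.04 -1.65]
offset [-2.3 -1.4  2.1] roll 0.007
```

Request:
{"api": "send_rows", "payload": {
  "offset": [
    [0, 0, 0],
    [0, 0, -1],
    [0, 0, -1],
    [0, 0, -1],
    [0, 0, -1]
  ],
  "roll": [-0.1, -0.2, -0.3, -0.4, -0.5]
}}

```text
clock: 2.9
position: [0.4819, -0.2208, 0.0971]
ee_rot: [0.997, 0.075, 0.0, -0.001]
ft_force: [2.5, 9.1, -1.7]
grip_width: 0.148
```

Request:
{"api": "send_rows", "payload": {
  "offset": [
    [0, 0, 0],
    [0, 0, 0],
    [0, 0, 0],
    [0, 0, 0],
    [0, 0, 0]
  ],
  "roll": [-0.1, -0.2, -0.3, -0.4, -0.5]
}}

```text
clock: 3.32
position: [0.481, -0.2183, 0.0971]
ee_rot: [0.947, 0.32, -0.0, -0.003]
ft_force: [-5.6, 18.0, 8.3]
grip_width: 0.149
```

```bash
python3 go.py 480 -221.4 95 0.93
```

```text
t 3.32 pos [ 481.  -218.3   97.1] yaw 0.652 tilt 0.37 F [-5.6 18.   8.3] T [ 4.23  1.55 -0.26] grip 0.149 q [ 0.74  0.28 -0.45  1.85  0.13  1.05 -0.68]
offset [-2.7  1.9  2.1] roll -0.278
```

Request:
{"api": "send_rows", "payload": {
  "offset": [
    [1, -1.5, 0],
    [1, -1.5, 0],
    [1, -1.5, 0],
    [1, -1.5, 0],
    [1, -1.5, 0]
  ],
  "roll": [-0.06, -0.12, -0.18, -0.24, -0.26]
}}

```text
clock: 3.73
position: [0.4803, -0.2175, 0.0972]
ee_rot: [0.899, 0.438, -0.0, -0.003]
ft_force: [-7.4, 15.7, 9.2]
grip_width: 0.147
```

```bash
python3 go.py 480 -221.4 95 0.93
```

```text
t 3.73 pos [ 480.3 -217.5   97.2] yaw 0.907 tilt 0.36 F [-7.4 15.7  9.2] T [ 3.39  1.6  -1.96] grip 0.147 q [ 0.77  0.28 -0.49  1.85  0.15  1.05 -0.44]
offset [-3.3  2.2  2.2] roll -0.023
```

Request:
{"api": "send_rows", "payload": {
  "offset": [
    [0, 0, 0],
    [0, 0, 0],
    [0, 0, 0],
    [0, 0, 0],
    [0, 0, 0]
  ],
  "roll": [0, 0, 0, 0, 0],
  "jaw": 0.6
}}

```text
clock: 4.15
position: [0.4812, -0.2218, 0.0975]
ee_rot: [0.9, 0.437, 0.0, 0.0]
ft_force: [0.4, 0.3, 0.7]
grip_width: 0.6
```

Request:
{"api": "send_rows", "payload": {
  "offset": [
    [0, 0, -20],
    [0, 0, -50],
    [0, 0, -80],
    [0, 0, -110],
    [0, 0, -110]
  ],
  "roll": [0, 0, 0, 0, 0]
}}

```text
clock: 4.57
position: [0.4837, -0.2224, 0.2134]
ee_rot: [0.9, 0.437, 0.003, 0.004]
ft_force: [-0.3, 0.2, 1.3]
grip_width: 0.602
```

```bash
python3 go.py 480.6 202.1 180 2.736
python3 - <<'E'
from h import *
p,_=eyes.camera("side"); cv2.imwrite("pics/side2.png",cv2.resize(p[180:260,350:480],None,fx=5,fy=5))
E
```

```text
t 4.57 pos [ 483.7 -222.4  213.4] yaw 0.904 tilt 0.5 F [-0.3  0.2  1.3] T [ 0.01 -0.02  0.03] grip 0.602 q [ 0.79  0.17 -0.5   1.72  0.09  1.27 -0.39]
offset [ 331.5 -265.4   31.6] roll -1.832
```

View pics/side2.png

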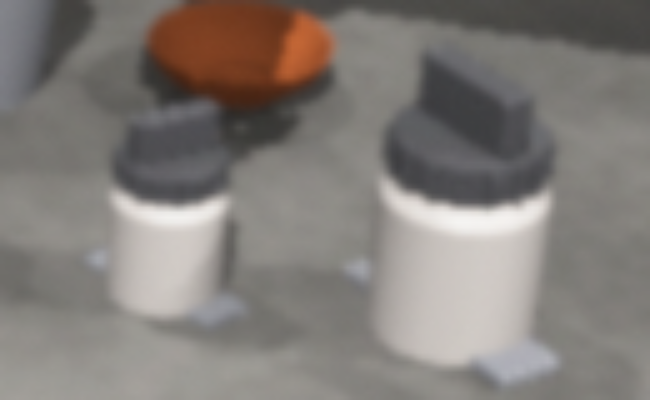

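The wing now points the other way at about (175,130) in the crop, so the cap is turned. Next is the bracket.

Request:
{"api": "send_rows", "payload": {
  "offset": [
    [22, -17, 0],
    [50, -40, 0],
    [80, -64, 0],
    [111, -89, 0],
    [142, -114, 0]
  ],
  "roll": [-0.12, -0.24, -0.36, -0.48, -0.6]
}}

```text
clock: 5.03
position: [0.4787, -0.0379, 0.2065]
ee_rot: [0.729, 0.685, -0.0, -0.0]
ft_force: [1.1, 0.0, 0.2]
grip_width: 0.601
```

```bash
python3 go.py 480.6 202.1 180 2.736;  python3 - <<'E'
from h import *
p,d=eyes.camera("top"); X=cloud("top",d); P=X[240:290,385:435].reshape(-1,3); P=P[(P[:,2]>.108)&(P[:,2]<.12)]
print("wing",rect(P),len(P))
E
```

```text
t 5.03 pos [478.7 -37.9 206.5] yaw 1.509 tilt 0.05 F [1.1 0.  0.2] T [-0.02 -0.03 -0.  ] grip 0.601 q [ 0.65  0.08 -0.69  1.83  0.05  1.25 -0.11]
offset [239.7 -12.8  26.4] roll -1.227
wing (array([ 479. , -222.4]), array([52.5, 14.6]), 45.5) 112
```

Request:
{"api": "send_rows", "payload": {
  "offset": [
    [40, -2, 0],
    [80, -4, 0],
    [120, -6, 0],
    [160, -9, 0],
    [200, -11, 0]
  ],
  "roll": [-0.12, -0.24, -0.36, -0.48, -0.61]
}}

```text
clock: 5.5
position: [0.4813, 0.1623, 0.2068]
ee_rot: [0.492, 0.871, -0.0, 0.0]
ft_force: [1.8, -0.3, -0.7]
grip_width: 0.603
```

```bash
python3 go.py 480.6 202.1 120 2.736
```

```text
t 5.5 pos [481.3 162.3 206.8] yaw 2.114 tilt 0.03 F [ 1.8 -0.3 -0.7] T [ 0.01 -0.07 -0.04] grip 0.603 q [ 0.4   0.18 -0.89  1.76  0.15  1.27  0.02]
offset [34.5 20.  86.7] roll -0.622
```

Request:
{"api": "send_rows", "payload": {
  "offset": [
    [12, 7, 15],
    [24, 14, 30],
    [34, 20, 50],
    [34, 20, 70],
    [34, 20, 85]
  ],
  "roll": [-0.12, -0.24, -0.36, -0.48, -0.6]
}}

```text
clock: 5.92
position: [0.4805, 0.2008, 0.12]
ee_rot: [0.211, 0.977, -0.0, -0.001]
ft_force: [-0.7, -0.4, 0.2]
grip_width: 0.602
```

Request:
{"api": "send_rows", "payload": {
  "offset": [
    [0, 0, 0],
    [0, 0, 0],
    [0, 0, 0],
    [0, 0, 0],
    [0, 0, 0]
  ],
  "roll": [-0.02, -0.02, -0.02, -0.02, -0.02]
}}

```text
clock: 6.33
position: [0.4821, 0.2004, 0.1233]
ee_rot: [0.206, 0.979, 0.0, 0.001]
ft_force: [0.4, 1.1, 0.6]
grip_width: 0.602
```

```bash
python3 go.py 480.6 202.1 10 2.736
python3 - <<'E'
from h import *
p,_=eyes.camera("side"); cv2.imwrite("pics/side3.png",cv2.resize(p[180:380,220:460],None,fx=3,fy=3))
E
```

```text
t 6.33 pos [482.1 200.4 123.3] yaw 2.727 tilt 0.1 F [0.4 1.1 0.6] T [ 0.05 -0.07 -0.01] grip 0.602 q [ 0.35  0.34 -0.96  1.83  0.31  1.13  0.44]
offset [  2.2   0.8 113.3] roll -0.009
```

View pics/side3.png

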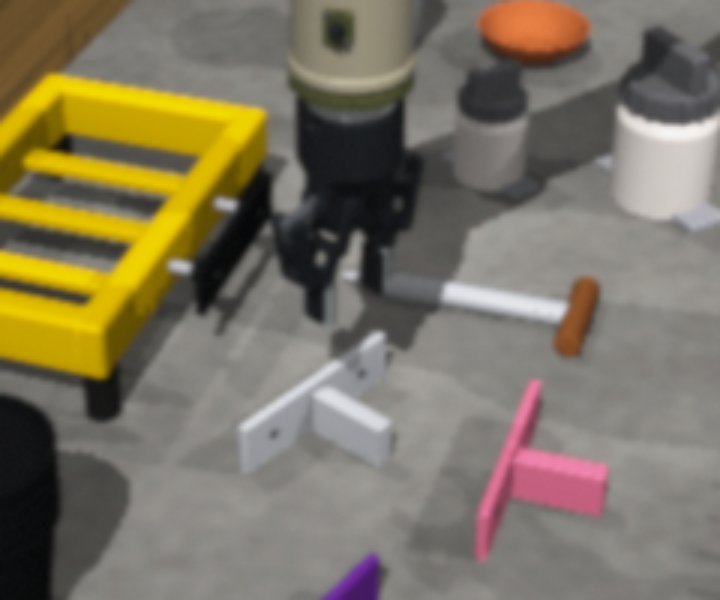

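The open fingers at about (350,280) hang over the stem, seen at (350,425) from the side. I'll descend and grip.

Request:
{"api": "send_rows", "payload": {
  "offset": [
    [1, 1, 20],
    [2, 1, 45],
    [2, 1, 70],
    [2, 1, 92],
    [2, 1, 108]
  ],
  "roll": [-0.01, -0.01, -0.01, -0.01, -0.01]
}}

```text
clock: 6.8
position: [0.4798, 0.2017, 0.0129]
ee_rot: [0.201, 0.98, -0.0, -0.0]
ft_force: [-0.2, -1.5, -0.5]
grip_width: 0.602
```

Request:
{"api": "send_rows", "payload": {
  "offset": [
    [0, 0, 2],
    [0, 0, 4],
    [0, 0, 4],
    [0, 0, 4],
    [0, 0, 4]
  ],
  "roll": [0, 0, 0, 0, 0]
}}

```text
clock: 7.22
position: [0.4809, 0.2023, 0.0115]
ee_rot: [0.2, 0.98, 0.0, 0.001]
ft_force: [1.6, 0.8, 0.5]
grip_width: 0.6
```

```bash
python3 go.py 480.6 202.1 10 2.736
```

```text
t 7.22 pos [480.9 202.3  11.5] yaw 2.739 tilt 0.11 F [1.6 0.8 0.5] T [0.   0.03 0.  ] grip 0.6 q [ 0.25  0.5  -0.87  1.91  0.47  0.94  0.32]
offset [ 0.2 -0.3  1.5] roll 0.003
```

Request:
{"api": "send_rows", "payload": {
  "offset": [
    [0, 0, 2],
    [0, 0, 2],
    [0, 0, 2],
    [0, 0, 2],
    [0, 0, 2]
  ],
  "roll": [0, 0, 0, 0, 0],
  "jaw": 0,
  "newtons": 90
}}

```text
clock: 7.63
position: [0.4802, 0.2021, 0.0087]
ee_rot: [0.2, 0.98, -0.0, 0.0]
ft_force: [-1.3, -0.9, 6.1]
grip_width: 0.171
```

Request:
{"api": "send_rows", "payload": {
  "offset": [
    [0, 0, 0],
    [0, 0, 0],
    [0, 0, 0],
    [0, 0, 0],
    [0, 0, 0]
  ],
  "roll": [0, 0, 0, 0, 0]
}}

```text
clock: 8.05
position: [0.4803, 0.2021, 0.0087]
ee_rot: [0.2, 0.98, -0.0, 0.0]
ft_force: [-1.3, -1.9, 6.0]
grip_width: 0.169
```

```bash
python3 go.py 480.6 202.1 58 2.736
```

```text
t 8.05 pos [480.3 202.1   8.7] yaw 2.739 tilt 0.03 F [-1.3 -1.9  6. ] T [-0.3   0.38 -0.02] grip 0.169 q [ 0.25  0.51 -0.87  1.91  0.48  0.94  0.32]
offset [ -0.3   0.2 -49.3] roll 0.003
```

Request:
{"api": "send_rows", "payload": {
  "offset": [
    [0, 0, -8],
    [0, 0, -22],
    [0, 0, -36],
    [0, 0, -48],
    [0, 0, -50]
  ],
  "roll": [0, 0, 0, 0, 0]
}}

```text
clock: 8.47
position: [0.4815, 0.2029, 0.0613]
ee_rot: [0.2, 0.98, 0.001, 0.002]
ft_force: [-0.2, 0.0, -2.7]
grip_width: 0.169
```

Request:
{"api": "send_rows", "payload": {
  "offset": [
    [0, 0, 0],
    [0, 0, 0],
    [0, 0, 0],
    [0, 0, 0],
    [0, 0, 0]
  ],
  "roll": [0, 0, 0, 0, 0]
}}

```text
clock: 8.88
position: [0.4797, 0.2021, 0.0578]
ee_rot: [0.2, 0.98, -0.0, -0.0]
ft_force: [-0.4, -0.4, -1.8]
grip_width: 0.174
```

```bash
python3 go.py 550 65 57 3.138
```

```text
t 8.88 pos [479.7 202.1  57.8] yaw 2.739 tilt 0.05 F [-0.4 -0.4 -1.8] T [0.02 0.01 0.06] grip 0.174 q [ 0.3   0.43 -0.92  1.88  0.4   1.02  0.38]
offset [-118.3  -98.6    0.8] roll -0.399
```

Request:
{"api": "send_rows", "payload": {
  "offset": [
    [-12, -10, 0],
    [-30, -25, 0],
    [-50, -42, 0],
    [-70, -58, 0],
    [-90, -75, 0]
  ],
  "roll": [-0.04, -0.12, -0.2, -0.28, -0.36]
}}

```text
clock: 9.3
position: [0.5338, 0.0969, 0.0581]
ee_rot: [0.019, 1.0, 0.0, -0.0]
ft_force: [0.9, 0.1, -3.0]
grip_width: 0.171
```

```bash
python3 go.py 550 65 57 3.138
```

```text
t 9.3 pos [533.8  96.9  58.1] yaw 3.103 tilt 0.02 F [ 0.9  0.1 -3. ] T [ 0.02 -0.01  0.01] grip 0.171 q [ 0.52  0.5  -0.94  1.83  0.46  1.05  0.93]
offset [-17.4 -31.3   1. ] roll -0.035
```

Request:
{"api": "send_rows", "payload": {
  "offset": [
    [-5, -10, 0],
    [-10, -20, 0],
    [-15, -28, 1],
    [-17, -31, 1],
    [-17, -31, 1]
  ],
  "roll": [-0.02, -0.03, -0.035, -0.035, -0.035]
}}

```text
clock: 9.72
position: [0.5494, 0.0655, 0.057]
ee_rot: [0.005, 1.0, -0.0, -0.0]
ft_force: [0.0, 0.3, -2.9]
grip_width: 0.171
```

Request:
{"api": "send_rows", "payload": {
  "offset": [
    [0, 0, 0],
    [0, 0, 0],
    [0, 0, 0],
    [0, 0, 0],
    [0, 0, 0]
  ],
  "roll": [0, 0, 0, 0, 0]
}}

```text
clock: 10.13
position: [0.5491, 0.0666, 0.0574]
ee_rot: [0.003, 1.0, -0.0, 0.0]
ft_force: [0.8, -1.1, -2.3]
grip_width: 0.168
```

```bash
python3 go.py 592 65 57 3.138
python3 - <<'E'
from h import *
ds=[]
for i in range(3):
    p,d=eyes.camera("top"); ds.append(d)
D=np.stack(ds); D[D==0]=np.nan; X=cloud("top",np.nanmedian(D,0))[195:235,255:350].reshape(-1,3); X=X[(X[:,2]>.084)&(X[:,2]<.1)]
for n,P in (("plate",X[X[:,0]>.612]),("bracket",X[X[:,0]<.608])):
    print(n,rect(P),len(P),np.median(P,0).round(4), "y range",P[:,1].min().round(4),P[:,1].max().round(4))
p,_=eyes.camera("side"); cv2.imwrite("pics/side4.png",cv2.resize(p[200:340,200:380],None,fx=4,fy=4))
E
```

```text
t 10.13 pos [549.1  66.6  57.4] yaw 3.135 tilt 0.01 F [ 0.8 -1.1 -2.3] T [-0.06  0.07 -0.  ] grip 0.168 q [ 0.56  0.52 -0.93  1.8   0.47  1.06  1.01]
offset [-42.9  -1.3   0.4] roll -0.003
plate (array([639.1,  44.1]), array([ 39.7, 203.4]), 2.3) 144 [0.6262 0.0284 0.092 ] y range -0.0568 0.1454
bracket (array([587.2,   2.9]), array([ 5.8, 33.8]), 1.5) 41 [0.5872 0.0016 0.0927] y range -0.014 0.0198
```

View pics/side4.png

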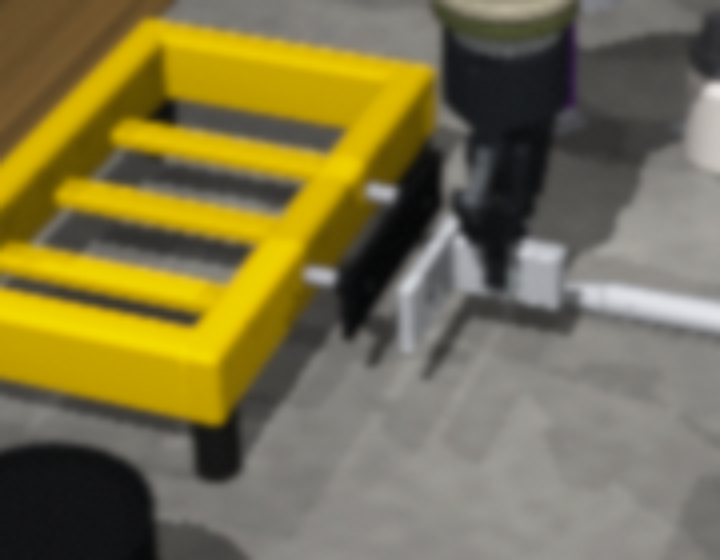

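The bracket at (430,285) in the crop is level and square with the black plate at (390,250). Its top edges match in height within 1 mm, and the gap is about 30 mm. I'll advance.

Request:
{"api": "send_rows", "payload": {
  "offset": [
    [-6, -1, 0.5],
    [-13, -1, 0.5],
    [-20, -1, 0.5],
    [-26, -1, 0.5],
    [-28, -1, 0.5]
  ],
  "roll": [0, 0, 0, 0, 0]
}}

```text
clock: 10.75
position: [0.5784, 0.0649, 0.0568]
ee_rot: [0.004, 1.0, 0.0, 0.0]
ft_force: [-0.1, -0.5, -3.1]
grip_width: 0.17
```

Request:
{"api": "send_rows", "payload": {
  "offset": [
    [-2, 0, 0],
    [-4, 0, 0],
    [-6, 0, 0],
    [-7, 0, 0],
    [-7, 0, 0]
  ],
  "roll": [0, 0, 0, 0, 0]
}}

```text
clock: 11.17
position: [0.5838, 0.065, 0.0566]
ee_rot: [0.004, 1.0, -0.0, -0.0]
ft_force: [-3.5, -0.7, -2.0]
grip_width: 0.172
```

```bash
python3 go.py 592 65 57 3.138
```

```text
t 11.17 pos [583.8  65.   56.6] yaw 3.134 tilt 0.05 F [-3.5 -0.7 -2. ] T [-0.06  0.69  0.23] grip 0.172 q [ 0.51  0.58 -0.9   1.71  0.5   1.1   1.02]
offset [-8.2  0.1 -0.4] roll -0.004
```

Request:
{"api": "send_rows", "payload": {
  "offset": [
    [-2, 0, 0],
    [-4, 0, 0],
    [-6, 0, 0],
    [-8, 0, 0],
    [-9, 0, 0]
  ],
  "roll": [0, 0, 0, 0, 0]
}}

```text
clock: 11.58
position: [0.5922, 0.0649, 0.0566]
ee_rot: [0.004, 1.0, -0.0, -0.001]
ft_force: [-8.4, -1.2, 1.9]
grip_width: 0.168
```

Request:
{"api": "send_rows", "payload": {
  "offset": [
    [0, 0, 0],
    [0, 0, 0],
    [0, 0, 0],
    [0, 0, 0],
    [0, 0, 0]
  ],
  "roll": [0, 0, 0, 0, 0]
}}

```text
clock: 12.0
position: [0.5919, 0.0649, 0.0566]
ee_rot: [0.004, 1.0, -0.0, -0.001]
ft_force: [-10.1, -1.0, 1.1]
grip_width: 0.166
```

```bash
python3 go.py 593 65 57 3.138;python3 - <<'E'
from h import *
ds=[]
for i in range(4):
    p,d=eyes.camera("top"); ds.append(d); print(monitor.get_obs()["ft_force"].round(1))
D=np.stack(ds); D[D==0]=np.nan; X=cloud("top",np.nanmedian(D,0))[185:235,255:350].reshape(-1,3); X=X[(X[:,2]>.084)&(X[:,2]<.1)]
h,e=np.histogram(X[:,0],bins=np.arange(.615,.66,.003)); print(dict(zip((e[:-1]*1000).round(),h)))
p,_=eyes.camera("side"); cv2.imwrite("pics/side5.png",cv2.resize(p[200:340,200:380],None,fx=4,fy=4))
E
```

```text
t 12.0 pos [591.9  64.9  56.6] yaw 3.135 tilt 0.15 F [-10.1  -1.    1.1] T [-0.04  1.7   0.25] grip 0.166 q [ 0.5   0.6  -0.89  1.69  0.51  1.11  1.02]
offset [-1.1  0.1 -0.4] roll -0.003
[-9.7 -1.2  1.8]
[-9.2 -1.5  1.3]
[-9.3 -0.9  2.1]
[-8.9  0.2  1. ]
{np.float64(615.0): np.int64(0), np.float64(618.0): np.int64(0), np.float64(621.0): np.int64(0), np.float64(624.0): np.int64(8), np.float64(627.0): np.int64(12), np.float64(630.0): np.int64(11), np.float64(633.0): np.int64(11), np.float64(636.0): np.int64(13), np.float64(639.0): np.int64(16), np.float64(642.0): np.int64(5), np.float64(645.0): np.int64(0), np.float64(648.0): np.int64(0), np.float64(651.0): np.int64(0), np.float64(654.0): np.int64(0), np.float64(657.0): np.int64(0)}
```

View pics/side5.png

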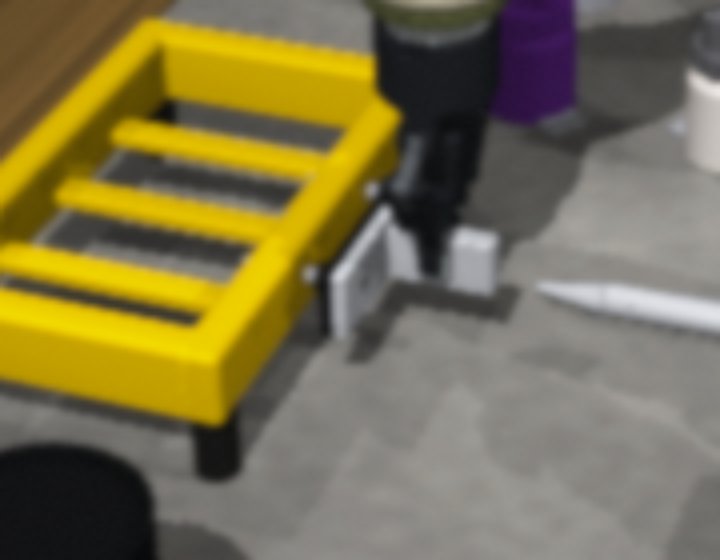

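The bracket face at (365,270) lies flush on the plate, the plate is pushed in about 13 mm, and the push is about 9.5 N. I'll hold for over 4 s.

Request:
{"api": "send_rows", "payload": {
  "offset": [
    [0, 0, 0],
    [0, 0, 0],
    [0, 0, 0],
    [0, 0, 0],
    [0, 0, 0]
  ],
  "roll": [0, 0, 0, 0, 0]
}}

```text
clock: 12.67
position: [0.592, 0.0649, 0.0566]
ee_rot: [0.004, 1.0, -0.0, -0.001]
ft_force: [-9.4, -0.2, 1.3]
grip_width: 0.175
```

Request:
{"api": "send_rows", "payload": {
  "offset": [
    [0, 0, 0],
    [0, 0, 0],
    [0, 0, 0],
    [0, 0, 0],
    [0, 0, 0]
  ],
  "roll": [0, 0, 0, 0, 0]
}}

```text
clock: 13.08
position: [0.592, 0.0649, 0.0566]
ee_rot: [0.004, 1.0, -0.0, -0.001]
ft_force: [-8.9, -0.9, 1.7]
grip_width: 0.169
```

Request:
{"api": "send_rows", "payload": {
  "offset": [
    [0, 0, 0],
    [0, 0, 0],
    [0, 0, 0],
    [0, 0, 0],
    [0, 0, 0]
  ],
  "roll": [0, 0, 0, 0, 0]
}}

```text
clock: 13.5
position: [0.592, 0.0649, 0.0566]
ee_rot: [0.004, 1.0, -0.0, -0.001]
ft_force: [-10.1, -1.0, 1.5]
grip_width: 0.171
```

Request:
{"api": "send_rows", "payload": {
  "offset": [
    [0, 0, 0],
    [0, 0, 0],
    [0, 0, 0],
    [0, 0, 0],
    [0, 0, 0]
  ],
  "roll": [0, 0, 0, 0, 0]
}}

```text
clock: 13.92
position: [0.592, 0.0649, 0.0566]
ee_rot: [0.004, 1.0, -0.0, -0.001]
ft_force: [-8.8, -0.8, 0.8]
grip_width: 0.169
```

Request:
{"api": "send_rows", "payload": {
  "offset": [
    [0, 0, 0],
    [0, 0, 0],
    [0, 0, 0],
    [0, 0, 0],
    [0, 0, 0]
  ],
  "roll": [0, 0, 0, 0, 0]
}}

```text
clock: 14.33
position: [0.592, 0.0649, 0.0566]
ee_rot: [0.004, 1.0, -0.0, -0.001]
ft_force: [-9.4, -0.7, 1.7]
grip_width: 0.168
```

Request:
{"api": "send_rows", "payload": {
  "offset": [
    [0, 0, 0],
    [0, 0, 0],
    [0, 0, 0],
    [0, 0, 0],
    [0, 0, 0]
  ],
  "roll": [0, 0, 0, 0, 0]
}}

```text
clock: 14.75
position: [0.592, 0.0649, 0.0566]
ee_rot: [0.004, 1.0, -0.0, -0.001]
ft_force: [-9.1, 0.1, 1.3]
grip_width: 0.172
```

Request:
{"api": "send_rows", "payload": {
  "offset": [
    [0, 0, 0],
    [0, 0, 0],
    [0, 0, 0],
    [0, 0, 0],
    [0, 0, 0]
  ],
  "roll": [0, 0, 0, 0, 0]
}}

```text
clock: 15.17
position: [0.592, 0.0649, 0.0566]
ee_rot: [0.004, 1.0, -0.0, -0.001]
ft_force: [-8.8, -0.8, 1.1]
grip_width: 0.17
```

Request:
{"api": "send_rows", "payload": {
  "offset": [
    [0, 0, 0],
    [0, 0, 0],
    [0, 0, 0],
    [0, 0, 0],
    [0, 0, 0]
  ],
  "roll": [0, 0, 0, 0, 0]
}}

```text
clock: 15.58
position: [0.592, 0.0649, 0.0566]
ee_rot: [0.004, 1.0, -0.0, -0.001]
ft_force: [-8.8, -1.2, 1.2]
grip_width: 0.17
```

Request:
{"api": "send_rows", "payload": {
  "offset": [
    [0, 0, 0],
    [0, 0, 0],
    [0, 0, 0],
    [0, 0, 0],
    [0, 0, 0]
  ],
  "roll": [0, 0, 0, 0, 0]
}}

```text
clock: 16.0
position: [0.592, 0.0649, 0.0566]
ee_rot: [0.004, 1.0, -0.0, -0.001]
ft_force: [-10.0, -0.4, 2.3]
grip_width: 0.171
```

Request:
{"api": "send_rows", "payload": {
  "offset": [
    [0, 0, 0],
    [0, 0, 0],
    [0, 0, 0],
    [0, 0, 0],
    [0, 0, 0]
  ],
  "roll": [0, 0, 0, 0, 0]
}}

```text
clock: 16.42
position: [0.592, 0.0649, 0.0566]
ee_rot: [0.004, 1.0, -0.0, -0.001]
ft_force: [-9.8, -0.7, 2.1]
grip_width: 0.172
```

```bash
python3 go.py 592 65 57 3.138
python3 - <<'E'
from h import *
p,d=eyes.camera("top"); X=cloud("top",d)
P=X[240:290,385:435].reshape(-1,3); P=P[(P[:,2]>.108)&(P[:,2]<.12)]; print("wing",rect(P))
for n,r in dict(pots=(120,180,160,215),dish=(480,530,238,288),bucket=(463,530,163,225),dib=(305,348,232,322)).items():
    a,b,c,e=r; Q=X[c:e,a:b].reshape(-1,3); Q=Q[(Q[:,2]>.012)&(Q[:,2]<.3)]; print(n,rect(Q))
P=X[185:235,255:350].reshape(-1,3)
P=P[(P[:,2]>.084)&(P[:,2]<.1)]; print("pressed pair",rect(P),len(P))
cv2.imwrite("pics/top5.png",cv2.resize(p[160:300,230:380],None,fx=4,fy=4))
E
```

```text
t 16.42 pos [592.   64.9  56.6] yaw 3.135 tilt 0.14 F [-9.8 -0.7  2.1] T [-0.03  1.76  0.23] grip 0.172 q [ 0.5   0.6  -0.89  1.69  0.51  1.11  1.02]
offset [-0.   0.1 -0.4] roll -0.003
wing (array([ 479.4, -222.2]), array([54.1, 14.8]), 45.9)
pots (array([658.1, 451.3]), array([110.3, 113.9]), 2.2)
dish (array([ 499.7, -479.6]), array([122.8, 120. ]), 3.1)
bucket (array([ 672.3, -440.2]), array([171.8, 148.5]), 82.9)
dib (array([358.1,  25.8]), array([68.2, 43.4]), 32.8)
pressed pair (array([655.6,  65.4]), array([ 60.8, 244.4]), 0.9) 662
```

View pics/top5.png

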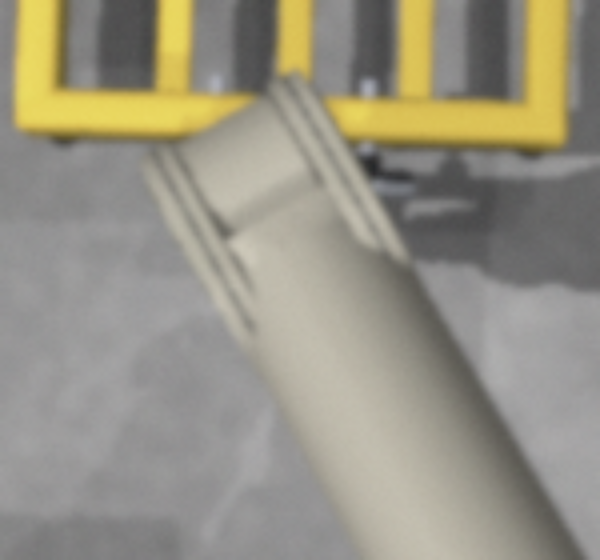

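In the top view the arm hides most of the pair. Only the plate's right end shows, at about (400,183) in the crop. I'll check that end by depth and compare it with the bracket's end.

Run:
```python
from h import *
D=[];p=None
for i in range(4):
    p,d=eyes.camera("top"); D.append(d)
D=np.stack(D);D[D==0]=np.nan;X=cloud("top",np.nanmedian(D,0))
for v in range(200,214):
    print(v,[(int(X[v,u,0]*1000),int(X[v,u,1]*1000),int(X[v,u,2]*1000),int(p[v,u].mean())) for u in range(324,338,2)])
# side view: near (+y) end of bracket and plate, points at top-edge height
D=np.stack([eyes.camera("side")[1] for _ in range(4)]);D[D==0]=np.nan;X=cloud("side",np.nanmedian(D,0)); P=X.reshape(-1,3)
P=P[(P[:,2]>.05)&(P[:,2]<.097)&(P[:,0]>.61)&(P[:,0]<.646)&(P[:,1]>.05)&(P[:,1]<.2)]
for lo in np.arange(.61,.646,.004):
    Q=P[(P[:,0]>=lo)&(P[:,0]<lo+.004)]
    if len(Q): print(round(lo,3),len(Q),"y max",np.sort(Q[:,1])[-3:].round(3),"z",Q[:,2].min().round(3),Q[:,2].max().round(3))
```

```text
200 [(648, 8, 76, 62), (657, 3, -2, 114), (656, -2, 3, 130), (657, -7, -1, 132), (657, -13, 0, 134), (657, -18, 2, 135), (657, -24, -2, 136)]
201 [(645, 8, 79, 60), (654, 3, -1, 108), (654, -2, 1, 118), (654, -7, 0, 122), (654, -13, 1, 127), (654, -18, 1, 135), (655, -24, -3, 137)]
202 [(642, 8, 88, 52), (642, 2, 90, 86), (641, -2, 94, 92), (642, -7, 91, 95), (651, -13, 0, 108), (651, -18, 4, 125), (651, -24, 1, 127)]
203 [(639, 7, 94, 53), (639, 2, 87, 63), (639, -2, 95, 58), (639, -7, 94, 64), (639, -12, 92, 82), (648, -18, 4, 105), (649, -24, -2, 108)]
204 [(636, 7, 93, 80), (636, 2, 91, 68), (636, -2, 94, 57), (637, -7, 89, 56), (636, -12, 95, 67), (646, -18, 0, 86), (646, -24, -1, 87)]
205 [(633, 7, 93, 121), (634, 2, 88, 101), (634, -2, 94, 88), (634, -7, 89, 83), (635, -13, 82, 83), (643, -19, 1, 84), (643, -24, 0, 79)]
206 [(631, 7, 95, 142), (631, 2, 91, 124), (631, -2, 92, 115), (631, -7, 92, 114), (631, -13, 92, 109), (640, -19, -1, 88), (640, -24, 3, 77)]
207 [(629, 7, 90, 134), (628, 2, 93, 125), (629, -2, 91, 124), (629, -7, 89, 121), (629, -13, 92, 117), (637, -19, 2, 
[... 583 characters left out ...]

212 [(584, 4, 467, 172), (623, 2, 2, 114), (623, -2, 2, 83), (623, -8, 3, 94), (624, -13, -1, 130), (624, -19, 0, 132), (624, -24, 1, 130)]
213 [(582, 4, 467, 181), (620, 2, 4, 134), (621, -3, 0, 86), (620, -8, 4, 93), (621, -14, 1, 122), (621, -19, 1, 116), (621, -25, -1, 112)]
0.61 18 y max [0.075 0.075 0.075] z 0.051 0.081
0.614 17 y max [0.076 0.076 0.077] z 0.052 0.084
0.618 46 y max [0.139 0.146 0.148] z 0.05 0.09
0.622 184 y max [0.148 0.148 0.149] z 0.05 0.093
0.626 51 y max [0.147 0.147 0.149] z 0.05 0.093
0.63 66 y max [0.148 0.149 0.149] z 0.05 0.093
0.634 49 y max [0.15 0.15 0.15] z 0.054 0.093
0.638 1 y max [0.1] z 0.088 0.088<stdin>:9: RuntimeWarning: All-NaN slice encountered
```

```bash
python3 -c "
from h import *
print(monitor.get_obs()['ft_force'].round(1)); print(manip.hand_in())"
```

```text
[-8.6 -0.9  2. ]
the job is handed in; nothing more can be done
None
```

The cap is undone and the bracket is pressed on the sprung plate. The arm is still gripping and pushing, and I have handed the job in.

- **Cap:** The wing turned about 66° (1.16 rad) from where it started and came up against its stop. It was still at that angle when I checked at the end.
- **Grip and lift:** I gripped the bracket by its stem at 90 N and lifted it about 48 mm clear of the shelf.
- **Press:** I held the push for over 4 s before handing in. It read 8.8 to 10.1 N during the hold and 8.6 N just before hand-in. The plate is pushed in about 13 mm, well short of its 30 mm stop.
- **Alignment:** The ends and top edges of the bracket and plate match to about one pixel (roughly 3 mm). The tool is square to within about 0.01 rad.
- **Bystanders:** The pots and dish measured where they were. The bucket's centre read about 10 mm off, from a single noisy depth frame. The arm hid the dibber from above in my last check, but the side picture during the push showed its front half lying clear. The arm did not go near any of them.
- **Disagreement:** The tool turned about 0.1 rad further than the wing, probably because the fingers slipped or flexed at the stop. The cap is beyond 1.0 rad by either figure.

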